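# Unpin a stack of formed covers on the mill table and peel off the top one

## Robot

A 6-joint arm with a two-finger parallel gripper is mounted at the origin on the work surface. World frame = base frame: x ahead of the robot, y to its left, z up, the work surface at z = 0. Lengths are in m, angles in degrees, forces in N, time in s.
With the tool pointing down it reaches from about 0.35 to 0.95 m from the base axis. Payload 17.4 kg.
Tool frame: the origin (TCP) lies between the finger pads; the fingertips stand bot.tip_reach ahead of it and the grasp point (between the pads) lies 5 mm behind it (bot.tip_reach is the distance from the TCP to the fingertips, in m); z points along the fingers, y is the direction in which the jaws open and shut (so a half turn about z gives the same grasp; the last joint's range is limited). The gripper opens to 93 mm and grips with 3 to 60 N. Pads are 15 mm wide; open, the fingers measure 128 mm over their backs; the gripper's body (75 mm by 188 mm) begins 65 mm behind the grasp point.
Start: joints at [-72.64, 6.646, 82.598, -0, 90.757, -2.166], TCP at [0.226, -0.636, 0.233] pointing down, gripper open.
Joint ranges: [-162.19, 162.19], [-47.58, 125.68], [4.15, 143.07], [-65.23, 245.23], [0.69, 171.88], [-170.13, 170.13]. Speed limits (degrees/s): [108.29, 108.29, 127.2, 180, 180, 180].

## Interface

Orientations are given as a 3x3 rotation matrix whose columns are the frame's x, y, z axes.
In Python, from workcell import bot gives the robot as it stands.
- The arm moves only by the shell command python3 -m creep 'ROWS' [OPENING]. ROWS is JSON, a list of rows, each a list of 2 entries, a list of its own where there are three numbers: the shift along the tool's x, y, z in mm, then the turn, a rotation vector about the tool's x, y, z in rad. In form: [[[dx, dy, dz], [rx, ry, rz]], ...]. A call has 1 to 10 rows; each row shifts and turns the commanded pose from where the row before left it, along the tool's axes as they then stand; what a row does not reach is not made up. A row lasts 1/12 s, in which the tool goes at most 41.7 mm and 7.16 degrees, less where a joint would pass 70% of its speed; a pose out of reach is approached as far as the arm can. A call is refused whole if a number of a shift passes 41.7 or a number of a turn 0.125, either way. A call with a gripper value outside its range is refused whole. OPENING is the closure, from -1 (fully open) to 1 (shut), so that 0 is half open, set as the call begins (- or left out, the last holds). The fingers move at their own pace and stop on an object; the grip force is fixed at half the most. Time passes only in rows, so rows that do not move let the fingers close. It gives the time, the measured TCP pose, the force and the opening at its end, in the units of the state.
- bot.state(): the state, without advancing time (a new reading comes with each control period).
- bot.capture(name): name is "scene" or "top" or "wrist"; returns the picture (420x560x3 uint8, red, green, blue); there is no depth.
- bot.camera_model(name): a dict with "K" (3x3 intrinsics, pixels), "k1" (the pictures are not rectified: a ray, as slopes to the right and down, at radius r is drawn at 1 + k1 r^2 times it, then the intrinsics apply), "rvec" (rotation vector, rad) and "tvec" (3), from world to camera coordinates, as OpenCV has them; the wrist camera has in their place "T_tool_cam" (4x4, takes a point from camera to tool coordinates, whose origin is the TCP and whose axes are the flange's). Camera axes: x right, y down, z forward; pixel columns grow to the right and rows downward; lengths in m; the calibration is good to about 2 mm. A picture is of the moment at which its call begins: read the wrist's pose just before it. camera_model takes no time and is no camera call.
- bot.job_done(): hands the job in, once; it reports no verdict.
The state is a dict: "t": time; "q": joint angles; "qvel": joint speeds; "effort": joint torques, N m; "tcp_pos": TCP position; "ee_rot": TCP orientation; "ft_force": force on the tool from outside, world axes, zero at the start; "ft_torque": the same for the moment, N m; "width": finger opening in m.
Only numpy, scipy, OpenCV 4.12 (cv2) and the standard library are available. Lean on these libraries where they do the work, as an engineer would, in place of code of your own. Each camera call takes 0.05 s, during which the arm holds its last target.

## Task

A nested stack of orange formed covers has just been trimmed on the table of the small mill. Draw the black-handled locating pin straight up out of the stack and hang it, upright and let go, in the notch of the steel bracket on the edge of the board. The covers cling together, so then peel off only the top one: lift its humped corner first, a good 25 mm, while the opposite corner stays down, then bring it away, and finish holding it in the gripper, still and level, with all of it at least 100 mm higher than it lay; leave the other covers and everything else on the bench where they are.

Things in the scene. Friction and masses are not known exactly. Their poses are not given: they have to be found in the camera images.
- carriage: moving table of the mill: clear plate with a plywood board 160 (x) x 236 (y) x 18 mm on it, board top 80 mm above the bench; carries stack, pin and notched bracket, and does not move. Origin on the bench under the stack's middle, z up, y along the mill's long rods towards the motor, x across. The top cover's underside lies at z = 94 mm, its flange's top at 101 mm
- notch (a point): notch to hang the pin in: middle of a U slot 11 mm wide, on the top face (86 mm above the bench) of a 6 mm steel bracket that juts from the board's -y edge, at (-35, -125) mm in the carriage's frame. Closed end 7 mm to +y of this point, open end 13 mm to -y. Let in from above or from -y, the pin hangs by its collar; its shank hangs free below
- pin_grip (a point): middle of the pin's upright round black handle, 14 mm in diameter, 36 mm tall. Below it a steel collar 18 mm in diameter, 4 mm thick, then the shank, 8 mm in diameter, 33 mm long, loose in the covers' flanges and the board (holes 11 mm), collar resting on the top cover's flange; raised 33 mm it is out of the stack. About 35 g; z axis up along the pin
- pin_tip (a point): lower end of the pin's shank, 55 mm below pin_grip and 33 mm below the underside of the collar
- top_cover_center (a point): middle of the top cover, 31 mm above its underside, axes as carriage. Orange, 60 g: flange 110 (x) x 150 (y) x 7 mm; on it a flat part 86 x 108 mm, top 20 mm above the underside, 9 mm to +y of the middle; near one corner a hump. Two more nest below, 7 mm apart. Each corner clings with 3 to 5 N until raised about 8 mm, so a straight pull takes some 15 N and a peel 5 to 10 N
- hump_center (a point): middle of the top cover's hump: an upright-sided square boss 28 x 28 mm, sides along the cover's x and y, 42 mm tall (21 mm above and below this point), that stands on the raised flat part at (-22, 42) mm from the cover's middle; pinch it from above on two opposite sides, fingertips clear of the flat part. Hollow, but stiff
- hump_corner (a point): the top cover's corner nearest the hump, on the underside of the flange, at (-55, 75) mm from the cover's middle; this corner is to be lifted first
- far_corner (a point): the opposite corner of the top cover, on the underside of the flange, at (55, -75) mm; this corner is to come up last
- next_cover_center (a point): middle of the second cover, half-way up (31 mm above its underside), 7 mm under the top one's; the same shape. It stays in the stack
- collet_nut: dark steel collet nut, hexagonal, 26 mm wide, 15 mm high, lying on the plywood board; leave it alone
- tape_roll: flat ring, a roll of yellow tape, 90 mm outside, 24 mm high; leave it alone
- screw_jar: small glass jar, 48 mm wide, 55 mm high; leave it alone
- spare_motor: spare stepper motor, 42 x 42 x 40 mm block with its shaft up; leave it alone
- screwdriver: red-handled screwdriver lying on the bench; leave it alone
- chip_brush: wooden-handled brush lying on the bench; leave it alone
- wrench: steel wrench lying on the bench; leave it alone
There are look-alikes about, which are no part of the job. Leave any pink or turquoise look-alike of the part that bears top_cover_center alone.

How it is judged:
By the outcome, as a careful person would: the job done as asked, in the order asked, and still so for the second after the job is handed in, while the arm keeps its last pose, push and grip.
It also fails if it takes over 54 s, if anything falls off the work surface, if the arm or the gripper's body presses on something with over 40 N, if the wrist force passes 120 N, or if a joint passes its speed limit or range.

## Working session

There is one attempt and no reset: what is moved stays moved. The work goes in short steps, Python scripts to look and compute and a shell command to move; the robot and the scene stay as the last step left them, time stands still between calls to the robot, and variables do not carry over. Pictures are saved under pics/ and viewed, and the job is handed in when it is done.

```bash
ls -a; mkdir -p pics
cat > h.py <<'E'
import numpy as np, cv2
from workcell import bot
def save(name, img): cv2.imwrite('pics/'+name+'.png', cv2.cvtColor(img, cv2.COLOR_RGB2BGR))
E
python3 - <<'E'
from h import *
print(bot.tip_reach); s=bot.state()
for k in s: print(k, np.round(s[k],4).tolist())
for n in ("scene","top","wrist"):
    print(n,bot.camera_model(n))
for n in ("scene","top"):
    im=bot.capture(n); save(n+'0',im); np.save(n+'0.npy',im)
E
```

```text
.
..
pics
0.014
t 0.0
q [-72.6407, 6.674, 82.6351, 0.0017, 90.7577, -2.1668]
qvel [0.1071, 0.0907, 0.011, -0.0324, -0.021, 0.0443]
effort [0.0001, -72.126, -62.2612, 0.0779, 0.0238, -0.0001]
tcp_pos [0.2255, -0.636, 0.2319]
ee_rot [[0.9425, 0.3342, -0.0003], [0.3342, -0.9425, 0.0011], [0.0001, -0.0012, -1.0]]
ft_force [0.0424, 0.2352, 0.5309]
ft_torque [0.0011, -0.0316, -0.0366]
width 0.0927
scene {'K': array([[503.87334643,   0.        , 284.44890432],
       [  0.        , 503.87334643, 215.36545024],
       [  0.        ,   0.        ,   1.        ]]), 'k1': -0.05936476078339559, 'rvec': array([ 1.30296456,  2.35686471, -0.81623015]), 'tvec': array([ 0.19619623, -0.23567358,  1.62557666])}
top {'K': array([[537.79160347,   0.        , 287.44177252],
       [  0.        , 537.79160347, 210.34681099],
       [  0.        ,   0.        ,   1.        ]]), 'k1': 0.003478254593663223, 'rvec': array([ 2.08288127, -2.14806749,  0.18895634]), 'tvec': array([0.05263702, 0.4827307 , 1.83012756])}
wrist {'K': array([[346.74879186,   0.        , 280.23479194],
       [  0.        , 346.74879186, 206.76382686],
       [  0.        ,   0.        ,   1.        ]]), 'k1': -0.06695938343328404, 'T_tool_cam': array([[ 3.10849653e-04, -9.62884202e-01, -2.69914646e-01,
         7.49288663e-02],
       [ 9.99999951e-01,  3.12386644e-04,  3.72616786e-05,
         8.94293521e-04],
       [ 4.84390489e-05, -2.69914644e-01,  9.62884252e-01,
        -1.52060363e-01],
       [ 0.00000000e+00,  0.00000000e+00,  0.00000000e+00,
         1.00000000e+00]])}
```

View pics/scene0.png

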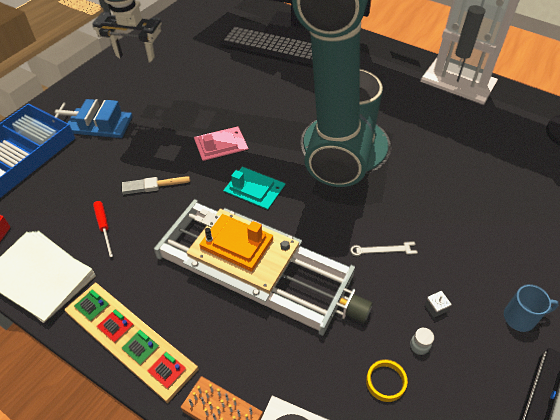

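View pics/top0.png

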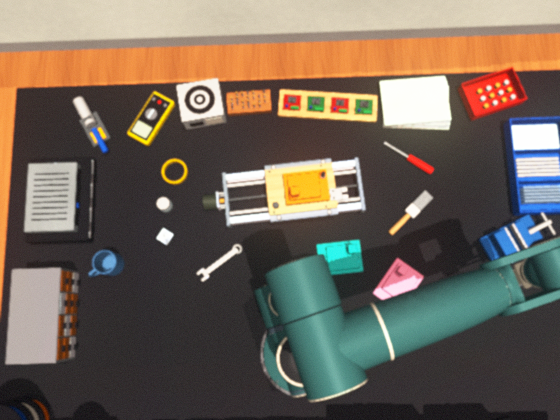

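The scene view shows the orange stack at about (237,240), the pin at (209,234), the nut at (285,245), and the motor towards (360,308). In the top view the stack is at (308,185), with the motor on the left. I'll enlarge both.

```bash
cat >> h.py <<'E'
from scipy.spatial.transform import Rotation as R
def cam(n, T=None):
    m=bot.camera_model(n) if not isinstance(n,dict) else n
    if 'rvec' in m:
        Rm=R.from_rotvec(np.ravel(m['rvec'])).as_matrix(); t=np.ravel(m['tvec'])
    else:
        W=T@m['T_tool_cam']; Rm=W[:3,:3].T; t=-Rm@W[:3,3]
    return m['K'],m['k1'],Rm,t
def toolT(s):
    T=np.eye(4);T[:3,:3]=s['ee_rot'];T[:3,3]=s['tcp_pos'];return T
def proj(c,P):
    K,k1,Rm,t=c; P=np.atleast_2d(P); q=P@Rm.T+t; xy=q[:,:2]/q[:,2:]
    r2=(xy**2).sum(1,keepdims=True); xy=xy*(1+k1*r2)
    return xy*[K[0,0],K[1,1]]+[K[0,2],K[1,2]]
def ray(c,uv):
    K,k1,Rm,t=c; d=(np.array(uv,float)-[K[0,2],K[1,2]])/[K[0,0],K[1,1]]
    x=d.copy()
    for _ in range(20): x=d/(1+k1*(x@x))
    return -Rm.T@t, Rm.T@np.array([x[0],x[1],1])
def atz(c,uv,z):
    o,d=ray(c,uv); return o+d*(z-o[2])/d[2]
def crop(name,img,x0,y0,x1,y1,f):
    save(name,cv2.resize(img[y0:y1,x0:x1],None,fx=f,fy=f,interpolation=cv2.INTER_CUBIC))
E
python3 - <<'E'
from h import *
crop('scA',np.load('scene0.npy'),150,190,390,340,3.3)
crop('tpA',np.load('top0.npy'),200,140,390,240,4)
E
```

```text
(no output)
```

View pics/scA.png

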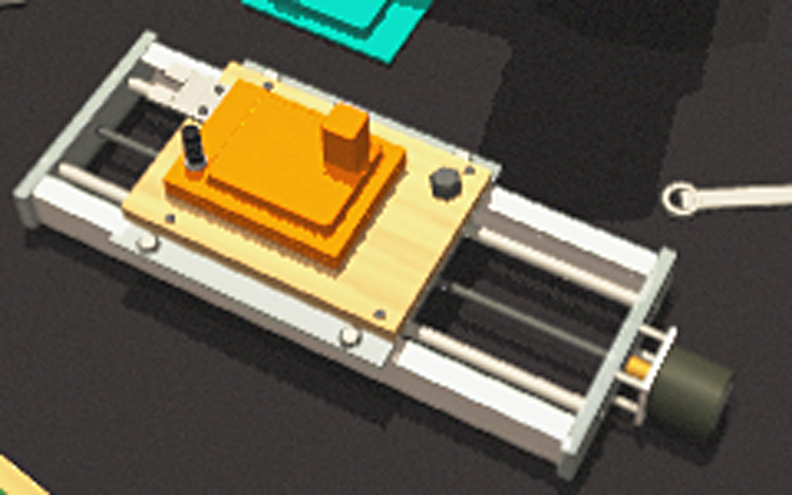

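View pics/tpA.png

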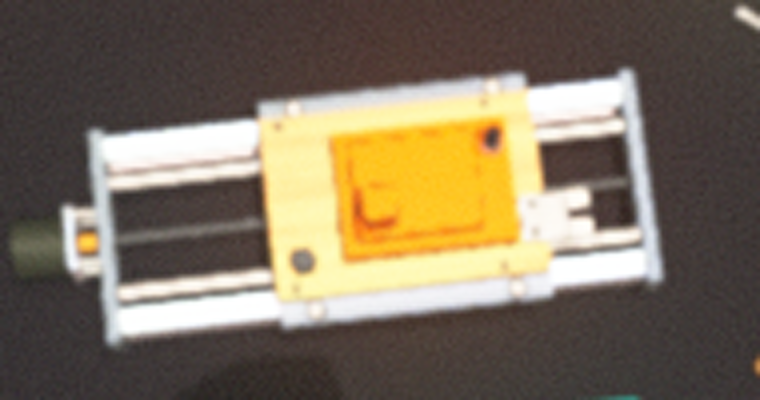

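Carriage y runs roughly along world +y, and the hump is nearest the arm on the +y side. The pin is at the (+x,-y) corner, and the notch bracket is at -y. Next I fit the pose from the flange corners in both views.

```bash
cat > fit.py <<'E'
from h import *
from scipy.optimize import least_squares
P=np.array([[55,75,101],[55,-75,101],[-55,-75,101],[-55,75,101]])/1000
sc=np.array([[337,262],[165,180],[238,82],[405,152]])/3.3+[150,190]
tp=np.array([[331,135],[505,120],[520,243],[343,262]])/4+[200,140]
cs,ct=cam('scene'),cam('top')
def W(p,P):
    c,s=np.cos(p[2]),np.sin(p[2]); return np.asarray(P)@np.array([[c,-s,0],[s,c,0],[0,0,1]]).T+[p[0],p[1],0]
for nm,use in(('both',3),('sc',1),('tp',2)):
    f=lambda p:np.concatenate([(proj(cs,W(p,P))-sc).ravel()*(use&1),(proj(ct,W(p,P))-tp).ravel()*(use>>1)])
    r=least_squares(f,[.65,0,0],x_scale=[.01,.01,.1]); print(nm,r.x[:2],np.degrees(r.x[2]),np.abs(r.fun).max())
    if nm=='both':p=r.x
for n,q in dict(notch=[-35,-125,86],hump=[-22,42,135]).items(): print(n,W(p,np.array(q)/1000))
# pin handle top z=.101+.004+.036
print('pin', atz(cs,np.array([190,128])/3.3+[150,190],.141), atz(ct,np.array([490,133])/4+[200,140],.141))
E
python3 fit.py
```

```text
both [ 0.55678314 -0.02583018] 4.414974791437506 2.0634079138923767
sc [ 0.56090536 -0.02298566] 4.809225837195303 0.8057431388337193
tp [ 0.55120287 -0.02904724] 3.849633980673392 0.2592777685900387
notch [ 0.53150945 -0.15315355  0.086     ]
hump [0.53161528 0.01435164 0.135     ]
pin [ 0.59174431 -0.08452465  0.141     ] [ 0.58864348 -0.08434532  0.141     ]
```

```bash
cat >> h.py <<'E'
def plan(target,yaw_deg,n,start=None,s=None):
    """level tool rows: n rows to target with tool-x yaw (deg), from measured/commanded pose"""
    s=s or bot.state(); T=toolT(s); p=T[:3,3]; Rm=T[:3,:3]
    c,sn=np.cos(np.radians(yaw_deg)),np.sin(np.radians(yaw_deg))
    Rt=np.array([[c,sn,0],[sn,-c,0],[0,0,-1]])
    rv=R.from_matrix(Rm.T@Rt).as_rotvec()/n; d=(np.asarray(target)-p)/n
    out=[]
    for i in range(n):
        out.append([np.round(Rm.T@d*1000,1).tolist(),np.round(rv,4).tolist()])
        Rm=Rm@R.from_rotvec(rv).as_matrix()
    return out
E
python3 -c "
from h import *
for r in plan([.55,-.03,.30],94.3,19): print(r)"
```

```text
[[26.8, -24.4, -3.6], [-0.0, -0.0, -0.0687]]
[[28.4, -22.5, -3.6], [-0.0, -0.0, -0.0687]]
[[29.8, -20.5, -3.6], [-0.0, -0.0, -0.0687]]
[[31.2, -18.4, -3.6], [-0.0, -0.0, -0.0687]]
[[32.4, -16.2, -3.6], [-0.0, -0.0, -0.0687]]
[[33.4, -13.9, -3.6], [-0.0, -0.0, -0.0687]]
[[34.3, -11.6, -3.6], [-0.0, -0.0, -0.0687]]
[[35.0, -9.2, -3.6], [-0.0, -0.0, -0.0687]]
[[35.5, -6.8, -3.6], [-0.0, -0.0, -0.0687]]
[[35.9, -4.3, -3.6], [-0.0, -0.0, -0.0687]]
[[36.1, -1.9, -3.6], [-0.0, -0.0, -0.0687]]
[[36.2, 0.6, -3.6], [-0.0, -0.0, -0.0687]]
[[36.0, 3.1, -3.6], [-0.0, -0.0, -0.0687]]
[[35.7, 5.6, -3.6], [-0.0, -0.0, -0.0687]]
[[35.3, 8.0, -3.6], [-0.0, -0.0, -0.0687]]
[[34.6, 10.4, -3.6], [-0.0, -0.0, -0.0687]]
[[33.9, 12.8, -3.6], [-0.0, -0.0, -0.0687]]
[[32.9, 15.1, -3.6], [-0.0, -0.0, -0.0687]]
[[31.8, 17.3, -3.6], [-0.0, -0.0, -0.0687]]
```

```bash
python3 -m creep '[[[27,-24,-14],[0,0,-0.069]],[[28,-22,-14],[0,0,-0.069]],[[30,-20,-14],[0,0,-0.069]],[[31,-18,-14],[0,0,-0.069]],[[32,-16,-12],[0,0,-0.069]],[[33,-14,0],[0,0,-0.069]],[[34,-12,0],[0,0,-0.069]],[[35,-9,0],[0,0,-0.069]],[[35,-7,0],[0,0,-0.069]],[[36,-4,0],[0,0,-0.069]]]'
python3 -c "
from h import *
for r in plan([.55,-.03,.30],94.3,10): print(r)"
```

```text
t: 0.93
tcp_pos: [0.3958, -0.3179, 0.3005]
ee_rot: [[0.511, 0.859, -0.0], [0.859, -0.511, 0.0], [0.0, -0.0, -1.0]]
ft_force: [1.0, -0.9, -0.1]
width: 0.0933
[[32.6, -1.5, 0.1], [-0.0, -0.0, -0.0612]]
[[32.7, 0.5, 0.1], [-0.0, -0.0, -0.0612]]
[[32.6, 2.5, 0.1], [-0.0, -0.0, -0.0612]]
[[32.3, 4.5, 0.1], [-0.0, -0.0, -0.0612]]
[[32.0, 6.5, 0.1], [-0.0, -0.0, -0.0612]]
[[31.6, 8.4, 0.1], [-0.0, -0.0, -0.0612]]
[[31.0, 10.3, 0.1], [-0.0, -0.0, -0.0612]]
[[30.3, 12.2, 0.1], [-0.0, -0.0, -0.0612]]
[[29.5, 14.0, 0.1], [-0.0, -0.0, -0.0612]]
[[28.6, 15.8, 0.1], [-0.0, -0.0, -0.0612]]
```

```bash
python3 -m creep '[[[33,-1,0],[0,0,-0.061]],[[33,1,0],[0,0,-0.061]],[[33,3,0],[0,0,-0.061]],[[32,5,0],[0,0,-0.061]],[[32,6,0],[0,0,-0.061]],[[32,8,0],[0,0,-0.061]],[[31,10,0],[0,0,-0.061]],[[30,12,0],[0,0,-0.061]],[[29,14,0],[0,0,-0.061]],[[29,16,0],[0,0,-0.061]]]'
python3 -m creep '[[[0,0,0],[0,0,0]],[[0,0,0],[0,0,0]],[[0,0,0],[0,0,0]]]'
python3 - <<'E'
from h import *
import pickle
s=bot.state(); im=bot.capture('wrist'); pickle.dump((s,im),open('w1.pkl','wb'))
save('w1',im); crop('w1c',im,130,100,430,310,2.66); print(s['tcp_pos'],s['ee_rot'],s['qvel'])
E
```

```text
t: 1.77
tcp_pos: [0.5522, -0.0304, 0.3005]
ee_rot: [[-0.073, 0.997, -0.0], [0.997, 0.073, -0.0], [-0.0, -0.0, -1.0]]
ft_force: [0.2, -0.2, -0.1]
width: 0.0932
t: 2.02
tcp_pos: [0.5516, -0.0322, 0.3003]
ee_rot: [[-0.069, 0.998, -0.001], [0.998, 0.069, -0.0], [-0.0, -0.001, -1.0]]
ft_force: [-0.3, -0.9, 0.6]
width: 0.0929
[ 0.5515567  -0.03222488  0.30031816] [[-6.94743073e-02  9.97583489e-01 -7.09133509e-04]
 [ 9.97583734e-01  6.94742058e-02 -1.66799446e-04]
 [-1.17129886e-04 -7.19008330e-04 -9.99999735e-01]] [-1.14418782 -0.52817016  0.11899364  0.02290123  0.03520461 -0.01327726]
```

View pics/w1.png

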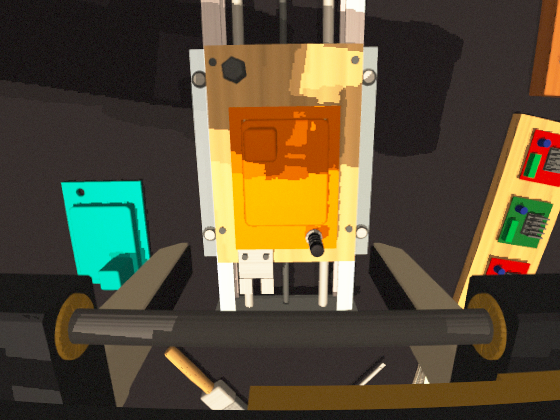

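Run:
```python
import pickle
from h import *
s,im=pickle.load(open('w1.pkl','rb'))
crop('w1a',im,215,90,365,200,5)
crop('w1b',im,215,195,365,305,5)
```

```text
(no output)
```

View pics/w1a.png

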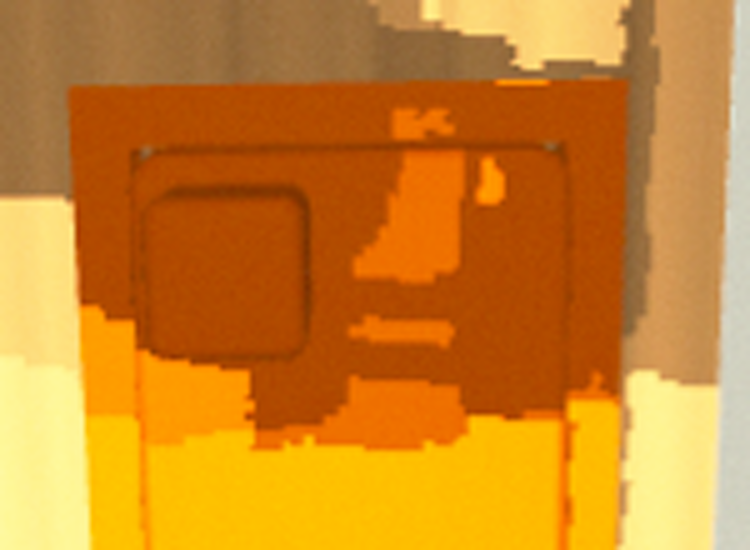

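View pics/w1b.png

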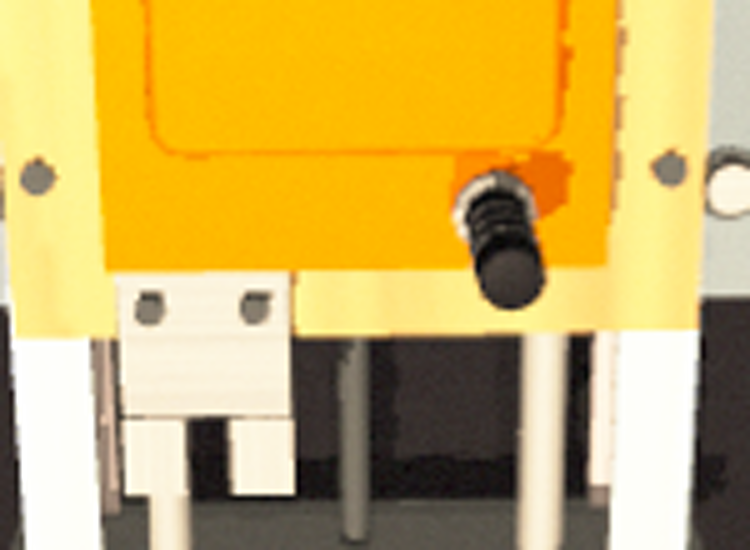

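```bash
cat > fitw.py <<'E'
import pickle,sys
from h import *
from scipy.optimize import least_squares
def W(p,P):
    c,s=np.cos(p[2]),np.sin(p[2]); return np.asarray(P)@np.array([[c,-s,0],[s,c,0],[0,0,1]]).T+[p[0],p[1],0]
def inv(p,X):
    c,s=np.cos(p[2]),np.sin(p[2]); return (np.asarray(X)-[p[0],p[1],0])@np.array([[c,-s,0],[s,c,0],[0,0,1]])*1000
E
python3 - <<'E'
from fitw import *
s,im=pickle.load(open('w1.pkl','rb')); c=cam('wrist',toolT(s))
a=np.array([215,90]);b=np.array([215,195])
P=np.array([[-55,75,101],[55,75,101],[-55,-75,101],[55,-75,101]])/1000
uv=np.array([[69,87]/np.array(5.)+a,[628,80]/np.array(5.)+a,[106,271]/np.array(5.)+b,[606,268]/np.array(5.)+b])
f=lambda p:(proj(c,W(p,P))-uv).ravel()
r=least_squares(f,[.55,-.03,.07],x_scale=[.01,.01,.1]);p=r.x
print(p[:2],np.degrees(p[2]),r.fun.round(2))
A=np.array
def sh(n,uv,z):
    X=atz(c,uv,z); print(n,X.round(4),inv(p,X).round(1))
sh('hump top',A([226,273])/5+a,.156)
sh('slot open',A([209,494])/5+b,.086)
sh('slot closed',A([209,418])/5+b,.086)
sh('pin top',A([511,280])/5+b,.141)
sh('collar',A([495,208])/5+b,.105)
print('pred hump',W(p,A([-22,42,156])/1000),'notch',W(p,A([-35,-125,86])/1000))
E
```

```text
[ 0.55689291 -0.02927541] 4.739870952867422 [-0.11 -0.1   0.3  -0.14 -0.45  0.47  0.24 -0.12]
hump top [0.5316 0.0122 0.156 ] [-21.8  43.4 156. ]
slot open [ 0.5334 -0.1697  0.086 ] [ -35. -138.   86.]
slot closed [ 0.5324 -0.1497  0.086 ] [ -34.3 -118.    86. ]
pin top [ 0.5915 -0.0873  0.141 ] [ 29.7 -60.7 141. ]
collar [ 0.5916 -0.0859  0.105 ] [ 29.9 -59.3 105. ]
pred hump [0.5314976  0.01076305 0.156     ] notch [ 0.53234161 -0.15674004  0.086     ]
```

Fit residuals are under 0.5 px, and the bracket and hump check within 1.5 mm. The carriage is at (0.5569, -0.0293), yaw 4.74°, with the pin at (0.5917, -0.0866).

```bash
python3 -c "
from h import *
for r in plan([.5917,-.0866,.18],94.74,6): print(r)"
```

```text
[[-9.4, 6.1, 20.1], [-0.0, 0.0, -0.0023]]
[[-9.4, 6.1, 20.1], [-0.0, 0.0, -0.0023]]
[[-9.5, 6.0, 20.1], [-0.0, 0.0, -0.0023]]
[[-9.5, 6.0, 20.1], [-0.0, 0.0, -0.0023]]
[[-9.5, 6.0, 20.1], [-0.0, 0.0, -0.0023]]
[[-9.5, 6.0, 20.1], [-0.0, 0.0, -0.0023]]
```

```bash
python3 -m creep '[[[-9.4,6.1,20],[0,0,-0.0023]],[[-9.4,6.1,20],[0,0,-0.0023]],[[-9.5,6,20],[0,0,-0.0023]],[[-9.5,6,20],[0,0,-0.0023]],[[-9.5,6,20],[0,0,-0.0023]],[[-9.5,6,20],[0,0,-0.0023]],[[0,0,0],[0,0,0]],[[0,0,0],[0,0,0]],[[0,0,0],[0,0,0]]]' 0.2
python3 - <<'E'
from h import *
import pickle
s=bot.state(); im=bot.capture('wrist'); pickle.dump((s,im),open('w2.pkl','wb'))
save('w2',im); 
for r in plan([.5917,-.0866,.123],94.74,5): print(r)
c=cam('wrist',toolT(s)); print(proj(c,[[.5917,-.0866,.141],[.5917,-.0866,.105],[.5323,-.1567,.086]]), s['width'])
E
```

```text
t: 2.82
tcp_pos: [0.592, -0.0862, 0.1822]
ee_rot: [[-0.082, 0.997, 0.001], [0.997, 0.082, -0.0], [-0.0, 0.001, -1.0]]
ft_force: [0.2, 0.5, 1.3]
width: 0.0391
[[-0.1, -0.1, 11.9], [0.0004, 0.0001, 0.0001]]
[[-0.1, -0.1, 11.9], [0.0004, 0.0001, 0.0001]]
[[-0.1, -0.1, 11.9], [0.0004, 0.0001, 0.0001]]
[[-0.1, -0.1, 11.9], [0.0004, 0.0001, 0.0001]]
[[-0.1, -0.1, 11.9], [0.0004, 0.0001, 0.0001]]
[[279.07472746 239.51261026]
 [279.19200096 220.81823909]
 [198.4360859  290.34824351]] 0.039149009932745865
```

View pics/w2.png

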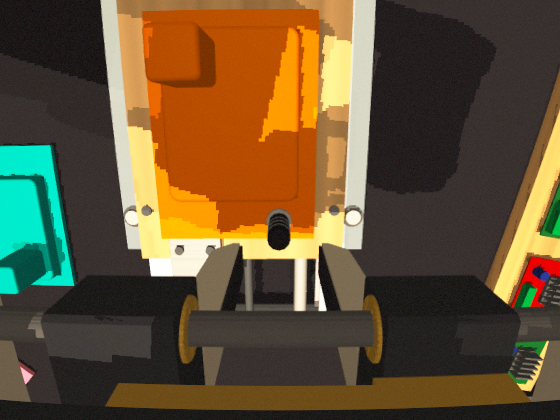

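The pin handle's top is at (279,238), against a predicted (279,239.5), so it is centred between the jaws. Descending.

```bash
python3 -m creep '[[[0,0,12],[0,0,0]],[[0,0,12],[0,0,0]],[[0,0,12],[0,0,0]],[[0,0,12],[0,0,0]],[[0,0,9],[0,0,0]],[[0,0,1.5],[0,0,0]],[[0,0,0],[0,0,0]],[[0,0,0],[0,0,0]]]'
python3 -m creep '[[[0,0,0],[0,0,0]],[[0,0,0],[0,0,0]],[[0,0,0],[0,0,0]],[[0,0,0],[0,0,0]],[[0,0,0],[0,0,0]],[[0,0,0],[0,0,0]]]' 1
```

```text
t: 3.53
tcp_pos: [0.5923, -0.0858, 0.1224]
ee_rot: [[-0.084, 0.996, 0.0], [0.996, 0.084, -0.0], [-0.0, 0.0, -1.0]]
ft_force: [0.9, -0.2, 0.5]
width: 0.037
t: 4.03
tcp_pos: [0.5923, -0.0859, 0.1225]
ee_rot: [[-0.084, 0.996, 0.0], [0.996, 0.084, -0.0], [-0.0, 0.0, -1.0]]
ft_force: [-0.4, 0.8, 1.6]
width: 0.0131
```

```bash
python3 -m creep '[[[0,0,-3],[0,0,0]],[[0,0,-6],[0,0,0]],[[0,0,-7],[0,0,0]],[[0,0,-7],[0,0,0]],[[0,0,-7],[0,0,0]],[[0,0,-7],[0,0,0]],[[0,0,-7],[0,0,0]],[[0,0,-8],[0,0,0]],[[0,0,0],[0,0,0]],[[0,0,0],[0,0,0]]]'
python3 - <<'E'
from h import *
import pickle
s=bot.state(); im=bot.capture('wrist'); pickle.dump((s,im),open('w3.pkl','wb'))
save('w3',im); im=bot.capture('scene'); crop('s3',im,150,170,390,340,3.3)
c,sn=np.cos(np.radians(4.74)),np.sin(np.radians(4.74))
# notch + measured pin offset zero
for r in plan([.5323,-.1567,.165],94.74,6): print(r)
E
```

```text
t: 4.87
tcp_pos: [0.5923, -0.0859, 0.1747]
ee_rot: [[-0.084, 0.996, 0.001], [0.996, 0.084, -0.0], [-0.0, 0.001, -1.0]]
ft_force: [-0.2, 1.1, -0.2]
width: 0.0133
[[-10.9, -10.9, 1.5], [-0.0001, -0.0, 0.0002]]
[[-10.9, -10.9, 1.5], [-0.0001, -0.0, 0.0002]]
[[-10.9, -10.9, 1.5], [-0.0001, -0.0, 0.0002]]
[[-10.9, -10.9, 1.5], [-0.0001, -0.0, 0.0002]]
[[-10.9, -10.9, 1.5], [-0.0001, -0.0, 0.0002]]
[[-10.9, -10.9, 1.5], [-0.0001, -0.0, 0.0002]]
```

View pics/w3.png

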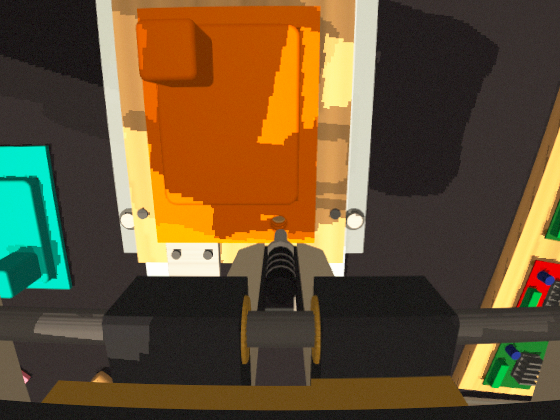

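View pics/s3.png

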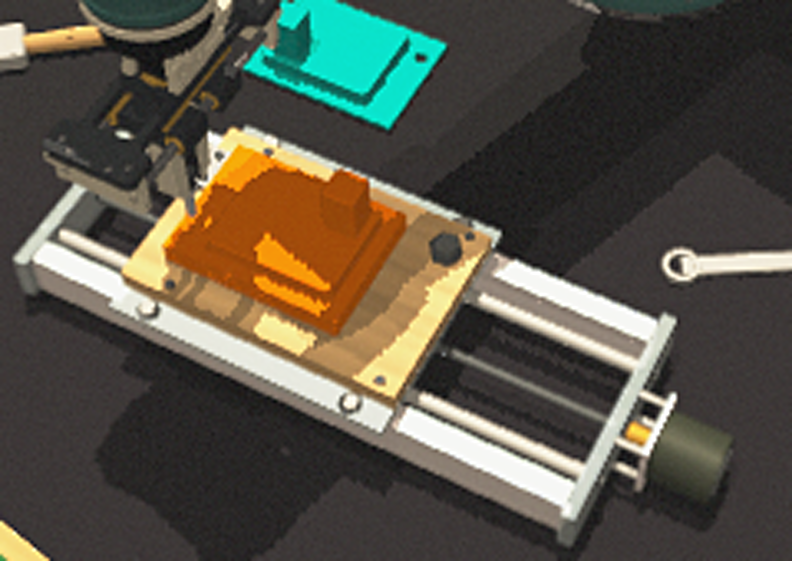

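Run:
```python
from h import *
import pickle
s,im=pickle.load(open('w3.pkl','rb')); crop('w3c',im,235,200,325,320,6)
c=cam('wrist',toolT(s)); t=s['tcp_pos']; Rm=s['ee_rot']
for nm,dz in (('collar under',.0215),('collar top',.0175),('tip',.0545),('handle top',-.0185)):
  X=t+Rm@[0,0,dz]; print(nm,X.round(4),(proj(c,X)-[235,200])*6)
```

```text
collar under [ 0.5924 -0.0859  0.1532] [[268.23128602 312.19858904]]
collar top [ 0.5924 -0.0859  0.1572] [[268.1539684  330.09776153]]
tip [ 0.5924 -0.0859  0.1202] [[268.76670244 188.37584372]]
handle top [ 0.5923 -0.0859  0.1932] [[267.28229391 532.21838563]]
```

View pics/w3c.png

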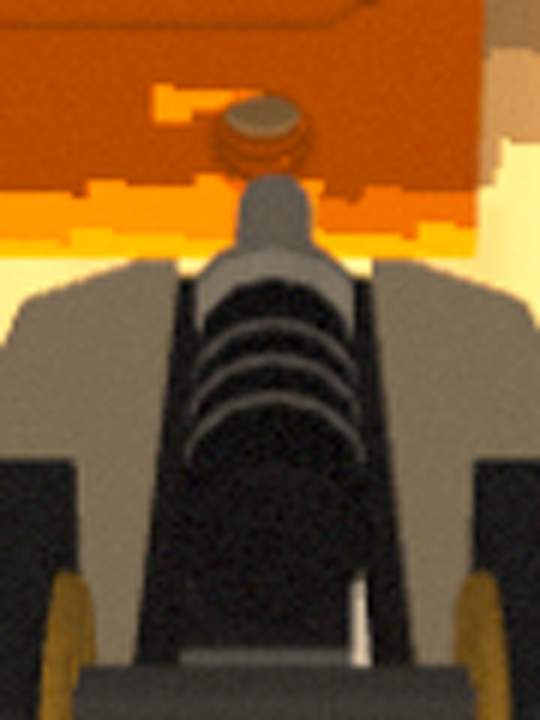

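```bash
python3 -m creep '[[[-10.8,-10.9,0],[0,0,0]],[[-10.8,-10.9,0],[0,0,0]],[[-10.8,-10.9,0],[0,0,0]],[[-10.8,-10.9,-0],[0,0,0]],[[-10.8,-10.9,8],[0,0,0]],[[-10.8,-10.9,12],[0,0,0]],[[0,0,0],[0,0,0]],[[0,0,0],[0,0,0]],[[0,0,0],[0,0,0]]]'
python3 - <<'E'
from h import *
import pickle
s=bot.state(); im=bot.capture('wrist'); pickle.dump((s,im),open('w4.pkl','wb')); crop('w4c',im,210,190,350,310,5)
c=cam('wrist',toolT(s)); t=s['tcp_pos']; Rm=s['ee_rot']; print(t)
for nm,dz in (('collar under',.0215),('tip',.0545)):
  X=t+Rm@[0,0,dz]; print(nm,X.round(4),(proj(c,X)-[210,190])*5)
E
```

```text
t: 5.72
tcp_pos: [0.5324, -0.1561, 0.1544]
ee_rot: [[-0.083, 0.997, 0.0], [0.997, 0.083, 0.0], [0.0, 0.0, -1.0]]
ft_force: [0.2, 0.1, 0.1]
width: 0.0133
[ 0.53241737 -0.15612618  0.15441449]
collar under [ 0.5324 -0.1561  0.1329] [[348.52499661 310.16836802]]
tip [ 0.5324 -0.1561  0.0999] [[348.97131325 206.98216525]]
```

View pics/w4c.png

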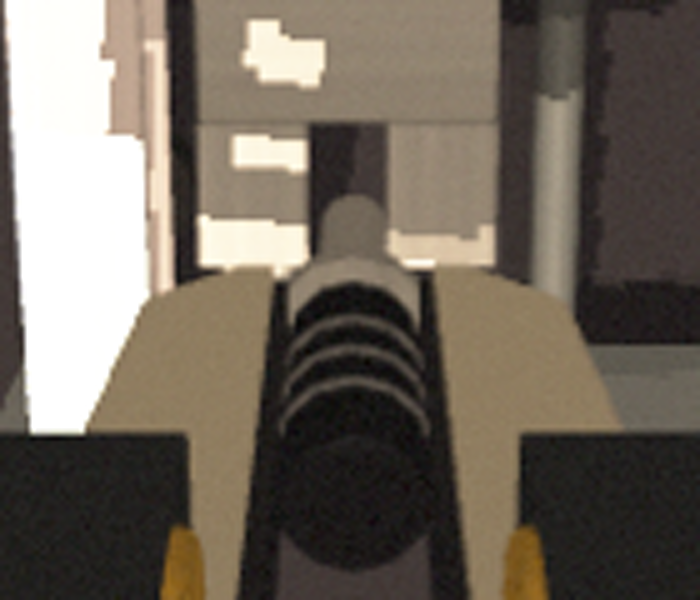

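Run:
```python
from h import *
import pickle
s,im=pickle.load(open('w4.pkl','rb'))
c=cam('wrist',toolT(s)); T=np.linalg.inv(toolT(s)); A=np.array
def tl(uv,z):
    X=atz(c,A(uv)/5+[210,190],z); return (T@np.r_[X,1])[:3]*1000
print('closed L,R', tl([310,124],.086).round(1), tl([387,124],.086).round(1))
z=s['tcp_pos'][2]
print('tip +y edge', tl([354,195],z-.0545).round(1),'collar edge',tl([354,260],z-.0215).round(1),'handle -y top edge',tl([354,570],z+.0185).round(1), 'ring L/R',tl([280,430],z+.0185),tl([430,430],z+.0185))
```

```text
closed L,R [ 6.7 -5.2 68.4] [ 6.7  5.  68.4]
tip +y edge [ 1.6  0.6 54.5] collar edge [ 5.8  0.6 21.5] handle -y top edge [ -7.5   0.5 -18.5] ring L/R [  6.04158334  -5.75503072 -18.50227518] [  6.04350545   6.99371987 -18.49680655]
```

```bash
python3 -m creep '[[[1.5,-0.7,5],[0,0,0]],[[0,0,6],[0,0,0]],[[0,0,6],[0,0,0]],[[0,0,6],[0,0,0]],[[0,0,6],[0,0,0]],[[0,0,6],[0,0,0]],[[0,0,5],[0,0,0]],[[0,0,4],[0,0,0]],[[0,0,0],[0,0,0]],[[0,0,0],[0,0,0]]]'
python3 - <<'E'
from h import *
import pickle
s=bot.state(); im=bot.capture('wrist'); pickle.dump((s,im),open('w5.pkl','wb')); crop('w5c',im,210,190,350,310,5); print(s['tcp_pos'],s['ft_force'])
E
```

```text
t: 6.6
tcp_pos: [0.5315, -0.1545, 0.11]
ee_rot: [[-0.084, 0.996, -0.0], [0.996, 0.084, 0.0], [0.0, -0.0, -1.0]]
ft_force: [0.5, 0.9, -0.9]
width: 0.0136
[ 0.53154489 -0.15447446  0.11000823] [ 0.50838511  0.93971121 -0.89287453]
```

View pics/w5c.png

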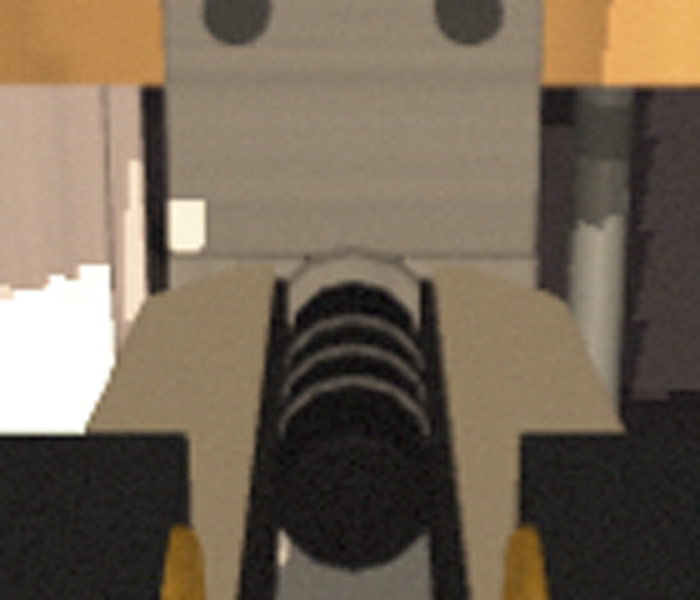

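The collar sits about 2 mm above the bracket with the shank in the slot. Next: lower, release, retreat.

```bash
python3 -m creep '[[[0,0,1],[0,0,0]],[[0,0,1],[0,0,0]],[[0,0,0.5],[0,0,0]],[[0,0,0],[0,0,0]],[[0,0,0],[0,0,0]],[[0,0,0],[0,0,0]]]'
```

```text
t: 7.15
tcp_pos: [0.5316, -0.1545, 0.1077]
ee_rot: [[-0.084, 0.996, 0.0], [0.996, 0.084, -0.0], [-0.0, 0.0, -1.0]]
ft_force: [-0.3, -0.7, -0.7]
width: 0.0135
```

```bash
python3 -m creep '[[[0,0,0],[0,0,0]],[[0,0,0],[0,0,0]],[[0,0,0],[0,0,0]],[[0,0,0],[0,0,0]]]' 0.35
python3 -m creep '[[[0,0,-6],[0,0,0]],[[0,0,-10],[0,0,0]],[[0,0,-20],[0,0,0]],[[0,0,-20],[0,0,0]],[[0,0,-20],[0,0,0]],[[0,0,-20],[0,0,0]],[[0,0,0],[0,0,0]],[[0,0,0],[0,0,0]]]'
python3 - <<'E'
from h import *
import pickle
s=bot.state(); im=bot.capture('wrist'); pickle.dump((s,im),open('w6.pkl','wb')); crop('w6c',im,180,90,380,290,3); save('w6',im)
im=bot.capture('scene'); np.save('s6.npy',im); crop('s6',im,150,170,390,340,3.3)
E
```

```text
t: 7.48
tcp_pos: [0.5316, -0.1545, 0.1077]
ee_rot: [[-0.084, 0.996, 0.0], [0.996, 0.084, 0.0], [0.0, 0.0, -1.0]]
ft_force: [0.1, -0.2, -0.4]
width: 0.0295
t: 8.15
tcp_pos: [0.532, -0.1546, 0.2055]
ee_rot: [[-0.084, 0.996, 0.003], [0.996, 0.084, -0.001], [-0.001, 0.002, -1.0]]
ft_force: [-0.2, 1.0, -0.5]
width: 0.0303
```

View pics/w6.png

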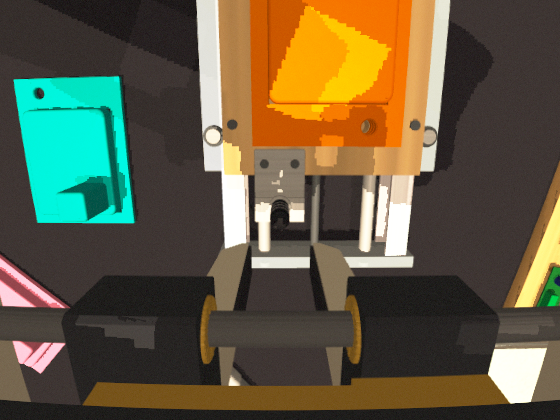

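View pics/s6.png

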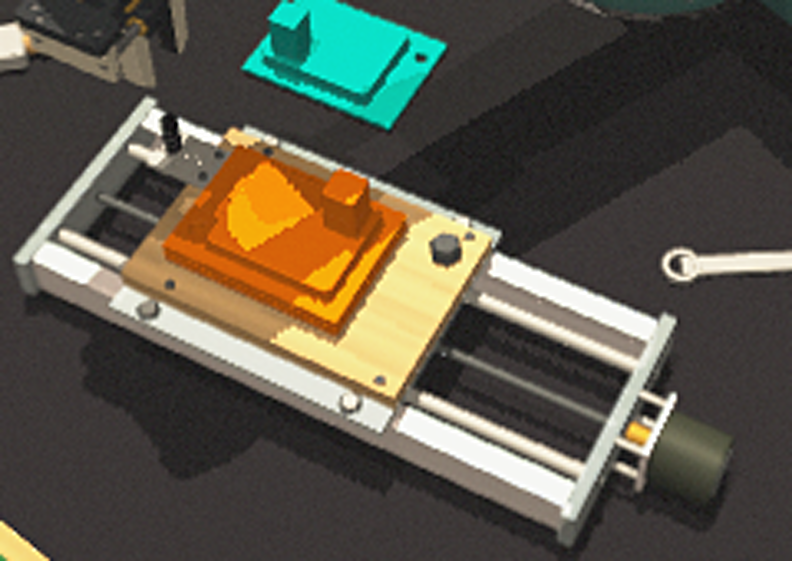

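The pin hangs upright in the notch: wrist view (279,213), scene crop (168,130). The covers haven't moved. I'll go above the hump with the jaws partly open.

```bash
python3 -c "
from h import *
for r in plan([.5309,.0115,.19],94.74,6): print(r)"
```

```text
[[27.6, 2.2, 2.2], [-0.0001, -0.0, 0.0002]]
[[27.6, 2.2, 2.2], [-0.0001, -0.0, 0.0002]]
[[27.6, 2.2, 2.2], [-0.0001, -0.0, 0.0002]]
[[27.6, 2.2, 2.2], [-0.0001, -0.0, 0.0002]]
[[27.6, 2.2, 2.2], [-0.0001, -0.0, 0.0002]]
[[27.6, 2.2, 2.2], [-0.0001, -0.0, 0.0002]]
```

```bash
python3 -m creep '[[[27.6,2.2,0],[0,0,0]],[[27.6,2.2,0],[0,0,0]],[[27.6,2.2,0],[0,0,0]],[[27.6,2.2,0],[0,0,0]],[[27.6,2.2,4],[0,0,0]],[[27.6,2.2,6],[0,0,0]],[[0,0,0],[0,0,0]],[[0,0,0],[0,0,0]],[[0,0,0],[0,0,0]]]' -0.25
python3 - <<'E'
from h import *
import pickle
s=bot.state(); im=bot.capture('wrist'); pickle.dump((s,im),open('w7.pkl','wb')); crop('w7c',im,200,160,360,300,5)
c=cam('wrist',toolT(s)); A=np.array
print(s['tcp_pos'],s['width'])
th=np.radians(4.74);Rz=A([[np.cos(th),-np.sin(th),0],[np.sin(th),np.cos(th),0],[0,0,1]])
P=A([[-36,28,156],[-8,28,156],[-8,56,156],[-36,56,156]])/1000@Rz.T+[.5569,-.0293,0]
print((proj(c,P)-[200,160])*5)
E
```

```text
t: 9.0
tcp_pos: [0.5307, 0.0114, 0.1931]
ee_rot: [[-0.084, 0.996, -0.001], [0.996, 0.084, -0.0], [-0.0, -0.001, -1.0]]
ft_force: [-0.0, 0.0, 0.3]
width: 0.058
[0.53070486 0.01143356 0.19312114] 0.057957545821457346
[[287.57372684 522.70790549]
 [522.58900702 523.20659507]
 [527.87454849 299.41908915]
 [283.48857142 298.91011993]]
```

View pics/w7c.png

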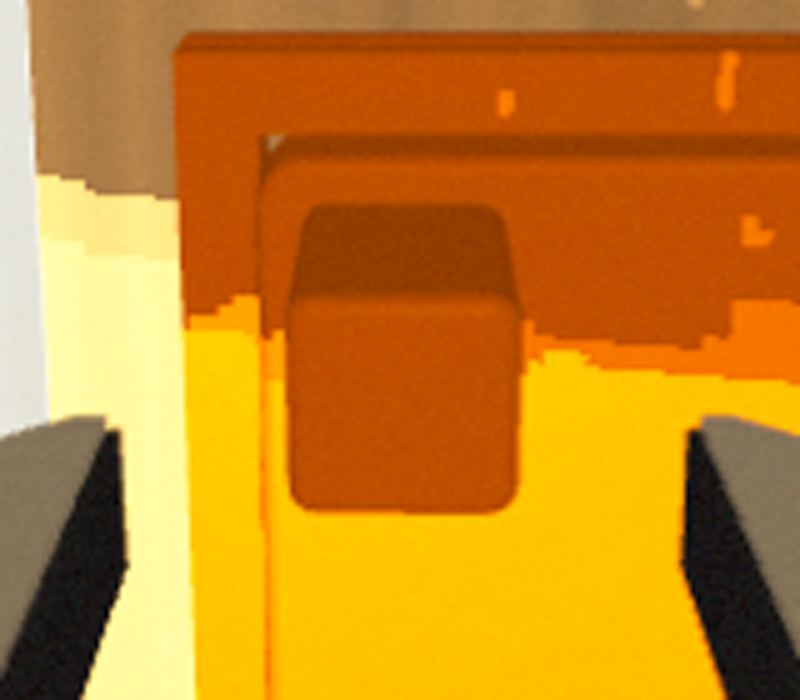

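The hump top spans columns 288–520 in the crop, and the jaw tips at 127 and 682 centre on it. Descending to TCP z ≈ 0.134.

```bash
python3 -m creep '[[[0,0,8],[0,0,0]],[[0,0,12],[0,0,0]],[[0,0,12],[0,0,0]],[[0,0,12],[0,0,0]],[[0,0,9],[0,0,0]],[[0,0,4],[0,0,0]],[[0,0,1],[0,0,0]],[[0,0,0],[0,0,0]],[[0,0,0],[0,0,0]]]'
python3 -m creep '[[[0,0,0],[0,0,0]],[[0,0,0],[0,0,0]],[[0,0,0],[0,0,0]],[[0,0,0],[0,0,0]],[[0,0,0],[0,0,0]],[[0,0,0],[0,0,0]],[[0,0,0],[0,0,0]],[[0,0,0],[0,0,0]]]' 1
python3 - <<'E'
from h import *
import pickle
s=bot.state(); im=bot.capture('wrist'); pickle.dump((s,im),open('w8.pkl','wb')); save('w8',im); print(s['ft_force'],s['ft_torque'])
im=bot.capture('scene'); np.save('s8.npy',im); crop('s8',im,150,170,390,340,3.3)
E
```

```text
t: 9.8
tcp_pos: [0.5311, 0.0116, 0.1361]
ee_rot: [[-0.084, 0.996, 0.001], [0.996, 0.084, -0.0], [-0.0, 0.001, -1.0]]
ft_force: [0.4, 0.0, 0.5]
width: 0.0582
t: 10.47
tcp_pos: [0.5309, 0.0117, 0.1358]
ee_rot: [[-0.084, 0.996, 0.0], [0.996, 0.084, 0.0], [-0.0, 0.0, -1.0]]
ft_force: [-0.3, 0.2, 1.0]
width: 0.0279
[-0.28701987  0.24597711  0.96735042] [-0.05335765  0.13133429 -0.01260796]
```

View pics/w8.png

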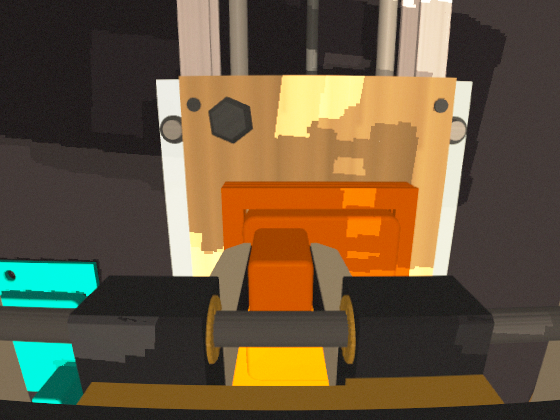

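View pics/s8.png

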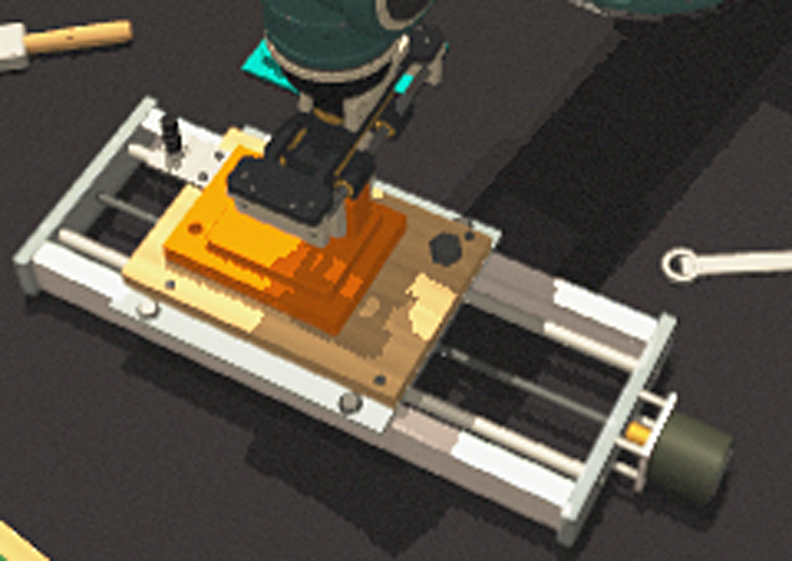

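The hump is gripped (27.9 mm) and the pin is still hanging. For the peel, the tool turns about the far corner, about axis (0.591, 0.806, 0) in tool axes. That pivot is at tool (-118, 77.5, 41.8) mm, giving ≈ (-0.4, 0.3, -1.7) mm per 0.012 rad row. I'll begin gently and watch the force.

```bash
python3 -m creep '[[[-0.4,0.3,-1.7],[0.0071,0.0097,0]],[[-0.4,0.3,-1.7],[0.0071,0.0097,0]],[[-0.4,0.3,-1.7],[0.0071,0.0097,0]],[[0,0,0],[0,0,0]],[[0,0,0],[0,0,0]]]'
python3 -c "
from h import *
s=bot.state();print(s['ft_force'],s['ft_torque'])"
```

```text
t: 10.98
tcp_pos: [0.532, 0.0103, 0.1409]
ee_rot: [[-0.083, 0.996, -0.024], [0.996, 0.083, 0.028], [0.03, -0.022, -0.999]]
ft_force: [-2.4, 0.8, -0.5]
width: 0.0278
[-2.35506425  0.76534874 -0.47253593] [ 0.113125    0.60261489 -0.06175749]
```

```bash
python3 -m creep '[[[-0.4,0.3,-1.7],[0.0071,0.0097,0]],[[-0.4,0.3,-1.7],[0.0071,0.0097,0]],[[-0.4,0.3,-1.7],[0.0071,0.0097,0]],[[-0.4,0.3,-1.7],[0.0071,0.0097,0]],[[0,0,0],[0,0,0]],[[0,0,0],[0,0,0]]]'
python3 - <<'E'
from h import *
import pickle
s=bot.state(); print(s['ft_force'],s['ft_torque']); im=bot.capture('wrist'); pickle.dump((s,im),open('w9.pkl','wb')); save('w9',im)
im=bot.capture('scene'); np.save('s9.npy',im); crop('s9',im,180,200,300,290,6.5)
E
```

```text
t: 11.48
tcp_pos: [0.5339, 0.0087, 0.1481]
ee_rot: [[-0.082, 0.995, -0.054], [0.994, 0.085, 0.064], [0.068, -0.049, -0.996]]
ft_force: [-0.2, 1.7, 2.6]
width: 0.028
[-0.195392    1.66625026  2.63285781] [0.06611235 0.1814146  0.01037844]
```

View pics/w9.png

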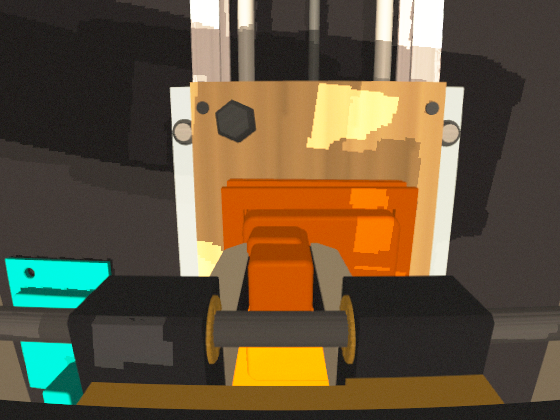

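View pics/s9.png

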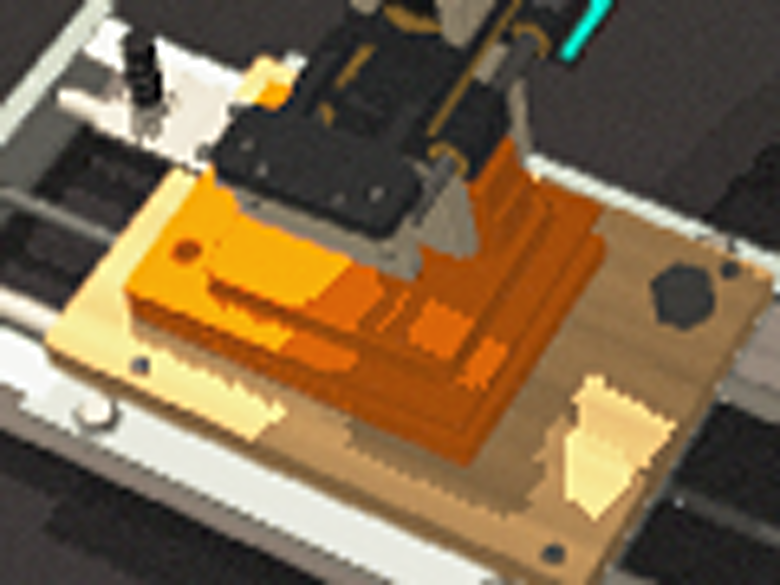

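The top cover's edge now shows above the next one (rows 188 and 181). Tilt is 4.8°, forces are small, and the far corner is lightly pressed down. Continuing to about 10.5°.

```bash
python3 -m creep '[[[-0.4,0.3,-1.7],[0.0071,0.0097,0]],[[-0.4,0.3,-1.7],[0.0071,0.0097,0]],[[-0.4,0.3,-1.7],[0.0071,0.0097,0]],[[-0.4,0.3,-1.7],[0.0071,0.0097,0]],[[0,0,0],[0,0,0]]]'
python3 -m creep '[[[-0.4,0.3,-1.7],[0.0071,0.0097,0]],[[-0.4,0.3,-1.7],[0.0071,0.0097,0]],[[-0.4,0.3,-1.7],[0.0071,0.0097,0]],[[-0.4,0.3,-1.7],[0.0071,0.0097,0]],[[0,0,0],[0,0,0]],[[0,0,0],[0,0,0]]]'
python3 - <<'E'
from h import *
import pickle
s=bot.state(); print(s['ft_force'],s['ft_torque']); im=bot.capture('wrist'); pickle.dump((s,im),open('w10.pkl','wb')); save('w10',im)
im=bot.capture('scene'); np.save('s10.npy',im); crop('s10',im,180,200,300,290,6.5)
E
```

```text
t: 12.0
tcp_pos: [0.5356, 0.0066, 0.1541]
ee_rot: [[-0.079, 0.993, -0.087], [0.991, 0.087, 0.101], [0.108, -0.078, -0.991]]
ft_force: [2.6, 3.5, -0.2]
width: 0.0275
t: 12.5
tcp_pos: [0.5373, 0.0042, 0.1604]
ee_rot: [[-0.075, 0.99, -0.118], [0.987, 0.091, 0.135], [0.145, -0.106, -0.984]]
ft_force: [0.6, -0.4, 0.7]
width: 0.028
[ 0.57495017 -0.44575196  0.68150684] [-0.16967118 -0.40767908  0.03120932]
```

View pics/w10.png

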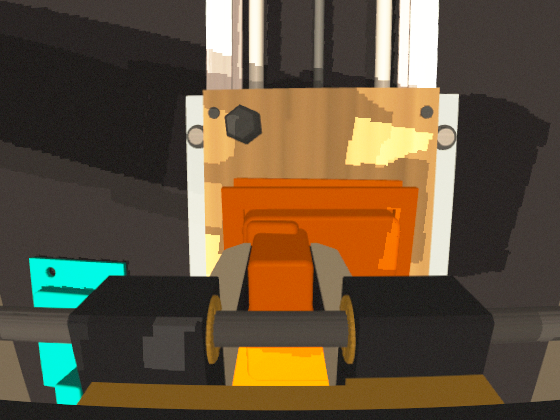

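View pics/s10.png

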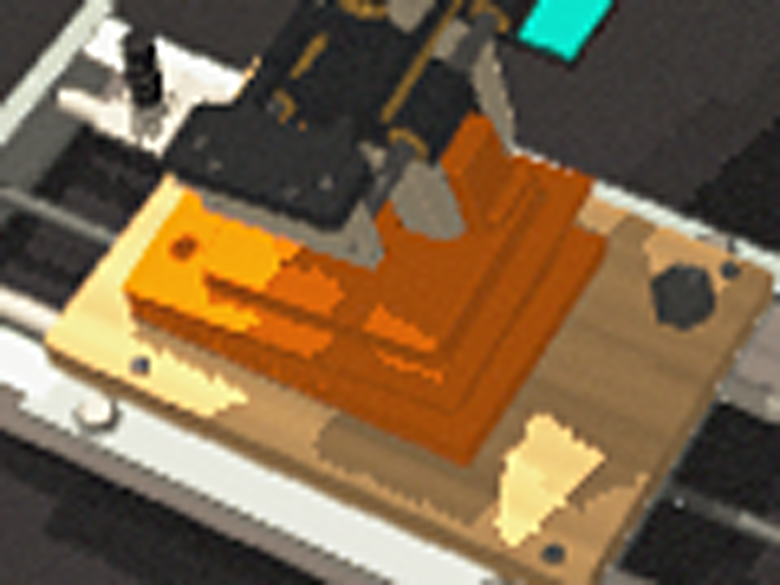

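The hump corner is up about 33 mm at 10.3° tilt. The far corner is still down, at (130,295) in the scene crop. Now lifting straight up, keeping the tilt.

```bash
python3 -m creep '[[[0.3,-0.2,-2],[0,0,0]],[[0.3,-0.2,-2],[0,0,0]],[[0.3,-0.2,-2],[0,0,0]],[[0.3,-0.2,-2],[0,0,0]],[[0.3,-0.2,-2],[0,0,0]]]'
python3 -m creep '[[[0.3,-0.2,-2],[0,0,0]],[[0.3,-0.2,-2],[0,0,0]],[[0.6,-0.4,-4],[0,0,0]],[[0.6,-0.4,-4],[0,0,0]],[[0.6,-0.4,-4],[0,0,0]],[[0.9,-0.6,-6],[0,0,0]],[[0,0,0],[0,0,0]],[[0,0,0],[0,0,0]]]'
python3 - <<'E'
from h import *
import pickle
s=bot.state(); print(s['ft_force'],s['ft_torque']); im=bot.capture('wrist'); pickle.dump((s,im),open('w11.pkl','wb')); save('w11',im)
im=bot.capture('scene'); np.save('s11.npy',im); crop('s11',im,180,180,300,290,5.5)
E
```

```text
t: 13.02
tcp_pos: [0.5373, 0.0045, 0.1708]
ee_rot: [[-0.075, 0.99, -0.118], [0.987, 0.091, 0.135], [0.145, -0.106, -0.984]]
ft_force: [-0.1, 0.1, -0.4]
width: 0.0279
t: 13.68
tcp_pos: [0.5377, 0.0045, 0.1934]
ee_rot: [[-0.075, 0.99, -0.117], [0.987, 0.091, 0.135], [0.145, -0.105, -0.984]]
ft_force: [0.4, -0.3, -0.5]
width: 0.0277
[ 0.40188309 -0.25304875 -0.53762654] [-0.07016687 -0.11998972 -0.01305701]
```

View pics/w11.png

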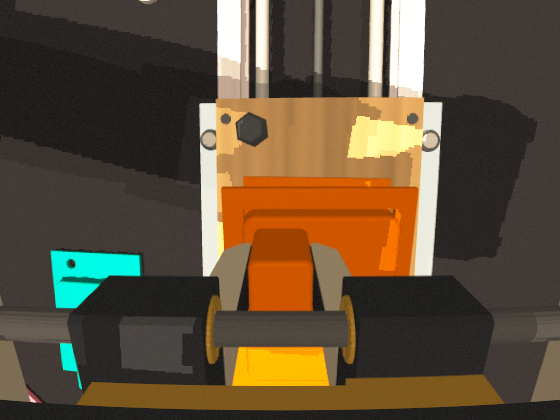

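View pics/s11.png

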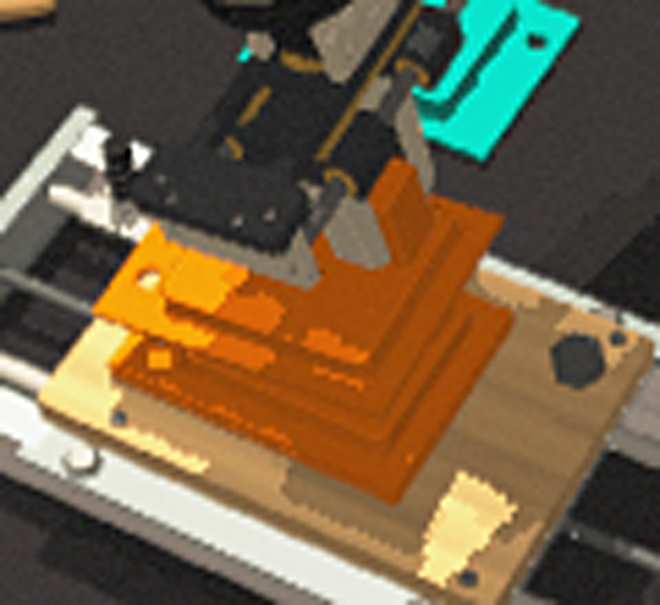

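The cover is free, the lower stack is unmoved, and the pose in the grip is unchanged. Next I lift higher, then level.

```bash
python3 -m creep '[[[1,-0.7,-7],[0,0,0]],[[1.5,-1.1,-10],[0,0,0]],[[1.5,-1.1,-10],[0,0,0]],[[1.5,-1.1,-10],[0,0,0]]]'
python3 -c "
from h import *
for r in plan([.5377,.0045,.275],94.74,12): print(r)"
```

```text
t: 14.12
tcp_pos: [0.5376, 0.0046, 0.2321]
ee_rot: [[-0.075, 0.99, -0.117], [0.987, 0.091, 0.135], [0.145, -0.105, -0.984]]
ft_force: [-0.4, 0.7, -1.1]
width: 0.028
[[0.5, -0.4, -3.5], [-0.0088, -0.0121, 0.0001]]
[[0.5, -0.3, -3.5], [-0.0088, -0.0121, 0.0001]]
[[0.4, -0.3, -3.5], [-0.0088, -0.0121, 0.0001]]
[[0.4, -0.3, -3.5], [-0.0088, -0.0121, 0.0001]]
[[0.3, -0.2, -3.6], [-0.0088, -0.0121, 0.0001]]
[[0.3, -0.2, -3.6], [-0.0088, -0.0121, 0.0001]]
[[0.2, -0.2, -3.6], [-0.0088, -0.0121, 0.0001]]
[[0.2, -0.1, -3.6], [-0.0088, -0.0121, 0.0001]]
[[0.2, -0.1, -3.6], [-0.0088, -0.0121, 0.0001]]
[[0.1, -0.1, -3.6], [-0.0088, -0.0121, 0.0001]]
[[0.1, -0.1, -3.6], [-0.0088, -0.0121, 0.0001]]
[[0.0, -0.0, -3.6], [-0.0088, -0.0121, 0.0001]]
```

```bash
python3 -m creep '[[[0.5,-0.4,-3.5],[-0.0088,-0.0121,0]],[[0.5,-0.3,-3.5],[-0.0088,-0.0121,0]],[[0.4,-0.3,-3.5],[-0.0088,-0.0121,0]],[[0.4,-0.3,-3.5],[-0.0088,-0.0121,0]],[[0.3,-0.2,-3.6],[-0.0088,-0.0121,0]],[[0.3,-0.2,-3.6],[-0.0088,-0.0121,0]],[[0.2,-0.2,-3.6],[-0.0088,-0.0121,0]],[[0.2,-0.1,-3.6],[-0.0088,-0.0121,0]],[[0.2,-0.1,-3.6],[-0.0088,-0.0121,0]],[[0.1,-0.1,-3.6],[-0.0088,-0.0121,0]]]'
python3 -m creep '[[[0.1,-0.1,-3.6],[-0.0088,-0.0121,0]],[[0,0,-3.6],[-0.0088,-0.0121,0]],[[0,0,0],[0,0,0]],[[0,0,0],[0,0,0]],[[0,0,0],[0,0,0]],[[0,0,0],[0,0,0]]]'
python3 - <<'E'
from h import *
import pickle
s=bot.state(); print(s['tcp_pos'],s['ft_force'],s['ft_torque'],s['qvel'],s['ee_rot']); im=bot.capture('wrist'); pickle.dump((s,im),open('w12.pkl','wb')); save('w12',im)
im=bot.capture('scene'); np.save('s12.npy',im); crop('s12',im,150,150,310,290,5)
E
```

```text
t: 14.95
tcp_pos: [0.5377, 0.0045, 0.2667]
ee_rot: [[-0.084, 0.996, -0.019], [0.996, 0.084, 0.022], [0.023, -0.018, -1.0]]
ft_force: [0.3, -0.6, -1.0]
width: 0.0277
t: 15.45
tcp_pos: [0.5376, 0.0044, 0.2732]
ee_rot: [[-0.084, 0.996, -0.002], [0.996, 0.084, 0.0], [0.0, -0.002, -1.0]]
ft_force: [-0.1, 0.3, -1.0]
width: 0.0278
[0.53763443 0.00440831 0.2732205 ] [-0.09813474  0.27171721 -1.00220415] [-0.02504007 -0.07414073  0.03718069] [ 0.02271161  0.00100457 -0.04701603 -0.08231824 -0.01938112 -0.0282625 ] [[-8.36144965e-02  9.96496950e-01 -1.56356573e-03]
 [ 9.96498053e-01  8.36151661e-02  3.67791712e-04]
 [ 4.97241127e-04 -1.52733748e-03 -9.99998710e-01]]
```

View pics/w12.png

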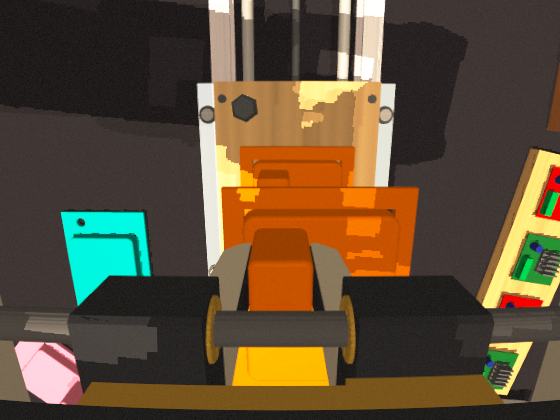

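View pics/s12.png

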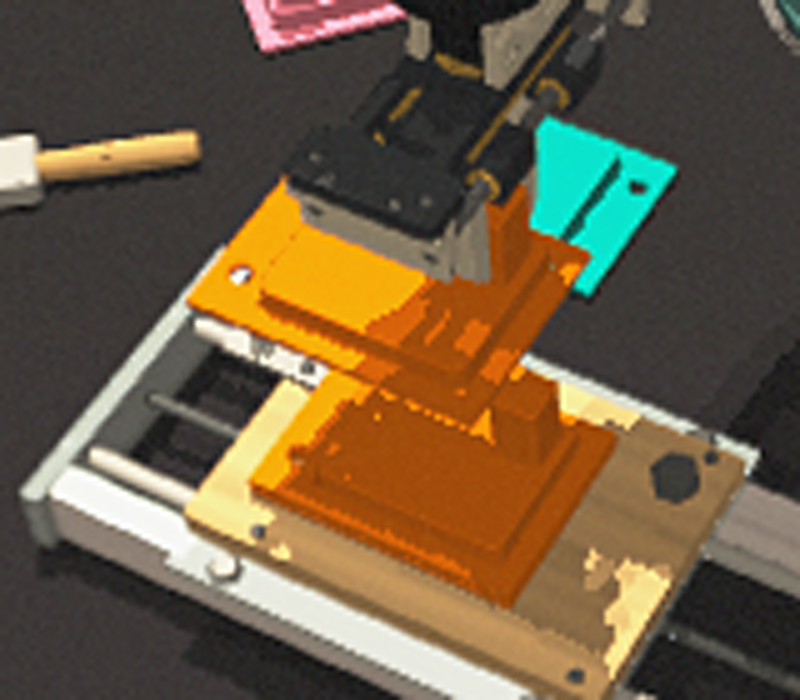

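Run:
```python
from h import *
import pickle
a=[pickle.load(open(f,'rb'))[1][165:300,205:435] for f in('w8.pkl','w12.pkl')]
im=np.vstack(a); save('cmp',cv2.resize(im,None,fx=2.2*1.0,fy=2.2,interpolation=cv2.INTER_CUBIC))
```

```text
(no output)
```

View pics/cmp.png

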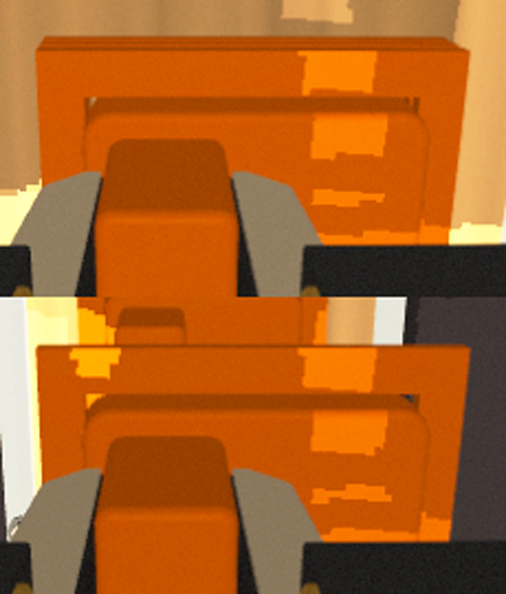

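In the tool frame the cover looks identical before and after (flange edge at row 50 of both crops), so it didn't slip. The tool is level within 0.1°. Last check: the pin and bench from the top camera.

Run:
```python
from h import *
im=bot.capture('top'); save('top13',im); crop('t13',im,200,120,400,270,4)
im=bot.capture('scene'); save('sc13',im)
s=bot.state(); print(s['t'],s['tcp_pos'],s['width'])
```

```text
15.65 [0.53768861 0.00437998 0.2733539 ] 0.028058790297718628
```

View pics/t13.png

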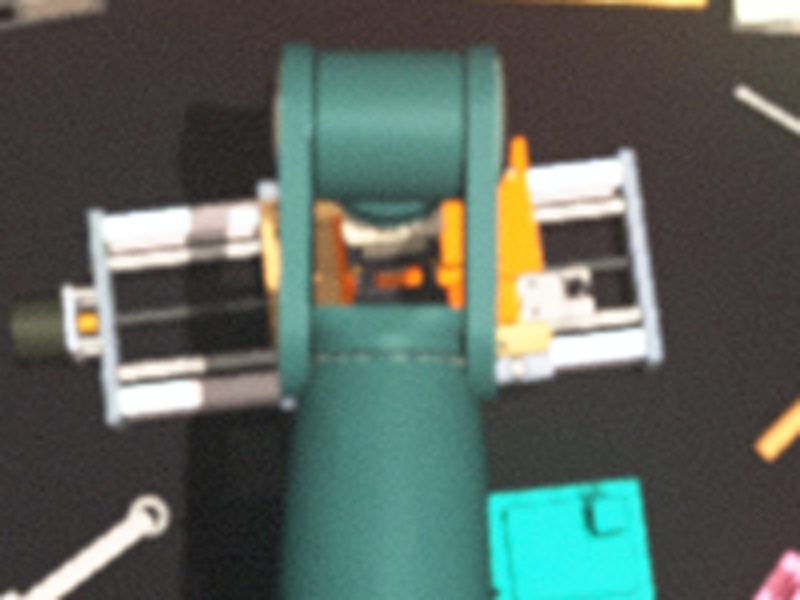

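View pics/sc13.png

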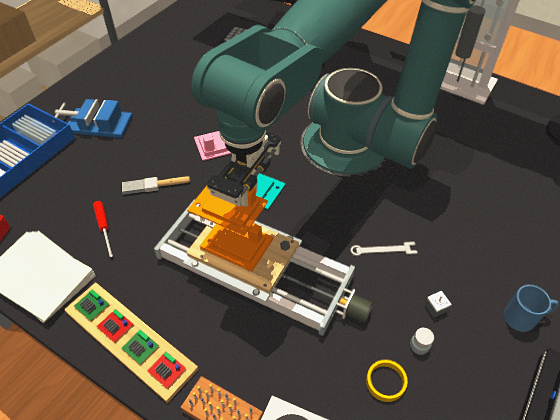

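The pin is in the slot at (577,283) of the top crop, and the rest of the bench is as it was. Handing in.

```bash
python3 -m creep '[[[0,0,0],[0,0,0]],[[0,0,0],[0,0,0]],[[0,0,0],[0,0,0]],[[0,0,0],[0,0,0]],[[0,0,0],[0,0,0]],[[0,0,0],[0,0,0]]]'
python3 -c "
from workcell import bot
print(bot.job_done())"
```

```text
t: 16.15
tcp_pos: [0.5377, 0.0044, 0.2736]
ee_rot: [[-0.084, 0.996, -0.001], [0.996, 0.084, 0.0], [0.0, -0.001, -1.0]]
ft_force: [-0.7, 0.5, -0.8]
width: 0.028
the job is handed in; nothing more can be done
None
```

I drew the pin straight up out of the stack and hung it, let go, in the bracket's notch. I then peeled off only the top cover and handed the job in at 16.2 s.

**Peel:** the humped corner came up about 33 mm, worked out from a 10.3° tilt about the far corner. The scene picture showed the far corner still down at that point. I then lifted the cover clear and levelled it.

**Last checks:**
- **Cover:** it is held still about 137 mm above where it lay. The tool is level to about 0.1°, and the cover did not slip in the grip (wrist pictures before and after match).
- **Pin:** after letting go, the scene and wrist pictures showed it upright. At the end the held cover hid it in the scene view, so only the top view confirmed it is still in the slot. That view can't show whether it is exactly upright.
- **Rest of the bench:** the other covers, the nut and the other bench items look unmoved in the last pictures. Force readings stayed within a few newtons throughout.

**Disagreement:** the first fits from the scene and top cameras differed by about 10 mm. I used the wrist-camera fit instead; its residuals were under 0.5 px, and the bracket and hump agreed to within 1.5 mm.

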